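# Load the white reference block into the sloping surface reader

### The arm

A 6-joint arm with a two-finger parallel gripper is mounted at the origin on the work surface. World frame = base frame: x ahead of the robot, y to its left, z up, the work surface at z = 0. Lengths are in m, angles in rad, forces in N, time in s.
With the tool pointing down it reaches from about 0.275 to 0.85 m from the base axis. Payload 19 kg.
Tool frame: the origin (TCP) lies at the very end of the fingers, on their centre line; the grasp point (between the pads) lies 19 mm behind it; x points along the fingers, y is the direction in which the jaws open and shut, and the axes are right-handed (so a half turn about x gives the same grasp; the last joint's range is limited). The gripper opens to 85 mm and grips with 20 to 120 N. Pads are 22 mm wide; open, the fingers measure 114 mm over their backs; the gripper's body (76 mm by 85 mm) begins 54 mm behind the grasp point. The pads swing forward as they close: fully open they stand 13 mm farther back than shut.
Start: joints at [1.052, 0.15, 1.437, -0, 1.554, -0.134], TCP at [0.216, 0.533, 0.231] pointing down, gripper open.
Joint ranges: [-2.8, 2.8], [-0.68, 2.1], [0.12, 2.68], [-1.39, 4.53], [0.16, 2.79], [-2.81, 2.81]. Speed limits (rad/s): [1.89, 1.89, 2.22, 3.01, 3.01, 3.01].

### API

Orientations are given as a 3x3 rotation matrix whose columns are the frame's x, y, z axes.
In Python, from cell import ctrl, eyes gives the robot as it stands. Calls block until the motion is done:
- ctrl.move_pose(position, orientation): joint-space move of the TCP to a pose.
- ctrl.move_straight(position, v=0.15, frame=None): straight line of the TCP; frame=None keeps the orientation; v is the mean speed in m/s.
- ctrl.move_j(angles): joint-space move.
- ctrl.set_gripper(opening, effort=None): finger opening in m; effort is the grip in N (None keeps the last); returns when the fingers have stopped.
- ctrl.wait(seconds).
- ctrl.inverse_kinematics(position, orientation): joint angles nearest the present ones, or None.
- ctrl.sense(): the state.
- eyes.capture(name): name is "scene" or "top" or "wrist"; returns a dict with "color" (480x640x3 uint8, blue, green, red), "camera_matrix" (3x3 intrinsics, pixels), "R" (3x3) and "t" (3): a world point X has camera coordinates R X + t. Camera axes: x right, y down, z forward; pixel columns grow to the right and rows downward; lengths in m; the calibration is good to about 2 mm. The wrist camera is an equidistant fisheye: a pixel r from the principal point sees the ray r / f radians off the axis. A picture is of the moment at which its call begins. There is no depth.
A pose or a line that the arm cannot do raises ctrl.PlanningError and nothing moves.
- ctrl.sign_off(): hands the job in, once; it reports no verdict.
The state is a dict: "time": time; "qpos": joint angles; "qd": joint speeds; "effort": joint torques, N m; "ee_pos": TCP position; "orientation": TCP orientation; "contact_force": force on the tool from outside, world axes, zero at the start; "wrist_torque": the same for the moment, N m; "grip_width": finger opening in m.
Only numpy, scipy, OpenCV 4.12 (cv2) and the standard library are available. Lean on these libraries where they do the work, as an engineer would, in place of code of your own. Each camera call takes 0.05 s, during which the arm holds its last target.

### The job

Open the surface reader by pressing its lid inward at the green pad until the spring catch lets go and the lid swings up. Then take the white reference block from the blue tray, lay it flat on the sloping steel plate inside, clear of both fences, and only then let go, so that it slides down fully home into the corner of the two fences. Leave the lid open, force nothing and do not disturb the other things on the bench.

Things in the scene. Friction and masses are not known exactly. Their poses are not given: they have to be found in the camera images.
- reader: Fixed white wedge-shaped instrument, 230 mm deep, 200 wide, 70 high in front, 170 at the back. Origin: centre of underside; x to its high back, y to its left, z up. Its top slopes up along x at 30 degrees: an open chamber 180 x 180 mm inside, walls 10 mm thick, their top 40 mm above the steel plate (square to the slope). The lid lies in this opening, flush with the walls' top.
- lid (a joint): Lid hinge (rad) along its upper back edge. 0 = closed on the catch, negative = pressed in (stop at -0.062), 2.2 = fully open, just past upright. Pressed to about -0.05 (8 mm at the green pad, 6 to 9 N) the catch lets go for good; as the tool backs off a spring swings the lid up in 1 to 2 s and holds it there. While latched it cannot be lifted.
- lid_press (a point): Centre of the green press pad (24 x 70 mm, long side along the hinge) on the lid's outer face, near its lower front edge, 159 mm from the hinge line. Its z axis points square out of the lid, its x axis up the slope to the hinge when closed. The lid is a grey frame 177 x 172 x 6 mm with an amber window.
- nest: Steel plate 100 x 100 mm in the reader, sloping 30 degrees, slippery. Origin: inner locating corner on the plate's face, its lowest point. x, y run along the two fences (8 mm thick, 20 high, outside x=0 and y=0), each 45 degrees off the fall line; z square out of the plate. Walls stand 18 mm off its other corners. Seated block: origin at x 28, y 20 (long side along x) or x 20, y 28 mm, z 0.
- white_block: The white reference block, loose, 56 x 40 x 24 mm (x, y, z), 90 to 180 g. Origin: centre of its underside; z is up as it lies on the tray. Either way round is right.
- grey_block: Grey reference block of the same size, on the tray; leave alone.
- red_block: Red reference block of the same size, on the tray; leave alone.
- tray: Fixed flat blue tray 100 x 310 x 12 mm on which the three blocks lie side by side about 95 mm apart, in any order. Origin: centre of its underside; the top is at 12 mm.
- reagent: Amber bottle, 60 mm across, 130 mm high, loose; leave alone. Origin: centre of underside.
- clamp_ring: Dark steel flange ring, 84 mm across, 16 mm high, loose; leave alone. Origin: centre of underside.
- beaker: Glass beaker, 68 mm across, 75 mm high, loose; leave alone. Origin: centre of underside.
- spanner: Spanner, 150 mm long, lying loose; leave alone. Its origin lies near the bench surface under its middle.
- valve_cap: Red valve cap, 52 mm across, 52 mm high, loose; leave alone. Origin: centre of underside.
Mind the look-alikes: they are no part of the job. What is shaped like the white_block but orange or turquoise is not meant.

How it is judged:
On the way, in this order (a step that is already met when the one before it is completed fails the run):
1. the lid has been released and has swung open (value of joint lid above 1.8 rad), for 0.1 s.
2. the white block lies flat (within 7 degrees) on the sloping plate, clear of both fences by 2 mm, while the fingers still hold it (contact force between white_block and nest above 0.2 N and contact force between the fingers and white_block above 1 N and angle between the z axis of white_block and the z axis of nest, either way round below 0.12 rad and z of white_block in the frame of nest below 0.006 m and ((x of white_block in the frame of nest above 0.03 m and y of white_block in the frame of nest above 0.022 m and angle between the x axis of white_block and the x axis of nest, either way round below 0.4 rad) or (y of white_block in the frame of nest above 0.03 m and x of white_block in the frame of nest above 0.022 m and angle between the x axis of white_block and the y axis of nest, either way round below 0.4 rad))), for 0.1 s.
At the end, for the whole second after the job is handed in: The white block, let go and still, lies flat on the steel plate against both fences (within 2.5 mm of home along each, 3 degrees, either way round); the lid is open beyond 1.8 rad; the other blocks are within 30 mm and other loose things within 40 mm of their starts (((x of white_block in the frame of nest between 0.0255 and 0.0305 m and y of white_block in the frame of nest between 0.0175 and 0.0225 m and angle between the x axis of white_block and the x axis of nest, either way round below 0.06 rad) or (x of white_block in the frame of nest between 0.0175 and 0.0225 m and y of white_block in the frame of nest between 0.0255 and 0.0305 m and angle between the x axis of white_block and the y axis of nest, either way round below 0.06 rad)) and angle between the z axis of white_block and the z axis of nest, either way round below 0.05 rad and z of white_block in the frame of nest between -0.003 and 0.003 m and linear speed of white_block below 0.01 m/s and value of joint lid above 1.8 rad and distance of each of grey_block, red_block from where it was at the start of the episode below 0.03 m and distance of each of reagent, clamp_ring, beaker, spanner, valve_cap from where it was at the start of the episode below 0.04 m); the robot touches nothing.
It fails at once if the robot forces the reader with more than 45 N (contact force between any of the fingers, the arm and reader above 45 N).
It fails at once if another thing on the bench is knocked about (blocks moved over 30 mm, others over 40 mm) (distance of any of grey_block, red_block from where it was at the start of the episode above 0.03 m or distance of any of reagent, clamp_ring, beaker, spanner, valve_cap from where it was at the start of the episode above 0.04 m).
It also fails if it takes over 53 s, if anything falls off the work surface, if the arm or the gripper's body presses on something with over 40 N, if the wrist force passes 120 N, or if a joint passes its speed limit or range.

## Working session

There is one attempt and no reset: what is moved stays moved. The work goes in short steps, each a Python script; the robot and the scene stay as the last script left them, time stands still between calls to the robot, and variables do not carry over. Pictures are saved under pics/ and viewed, and the job is handed in when it is done.

```bash
ls; mkdir -p pics; python3 - <<'E'
from cell import ctrl, eyes
import cv2,pickle
d={}
for n in ["scene","top","wrist"]:
    c=eyes.capture(n); d[n]=c; cv2.imwrite(f"pics/{n}0.png",c["color"]); print(n,c["camera_matrix"].round(1).tolist(),c["R"].round(3).tolist(),c["t"].round(3).tolist())
pickle.dump(d,open("cap0.pkl","wb"))
s=ctrl.sense();print(s["time"],s["ee_pos"],s["grip_width"])
E
```

```text
pics
scene [[534.7, 0.0, 323.9], [0.0, 534.7, 235.7], [0.0, 0.0, 1.0]] [[-0.223, 0.975, -0.009], [0.754, 0.167, -0.635], [-0.617, -0.149, -0.772]] [0.054, -0.368, 1.545]
top [[435.8, 0.0, 320.1], [0.0, 435.8, 241.9], [0.0, 0.0, 1.0]] [[-0.077, -0.997, 0.001], [-0.975, 0.075, -0.207], [0.207, -0.017, -0.978]] [0.106, 0.562, 0.762]
wrist [[371.6, 0.0, 310.1], [0.0, 371.6, 239.1], [0.0, 0.0, 1.0]] [[0.375, 0.927, -0.001], [0.879, -0.355, 0.32], [0.296, -0.121, -0.947]] [-0.574, -0.041, 0.382]
0.15 [0.21577115 0.53278442 0.23081612] 0.0853473298375094
```

View pics/scene0.png

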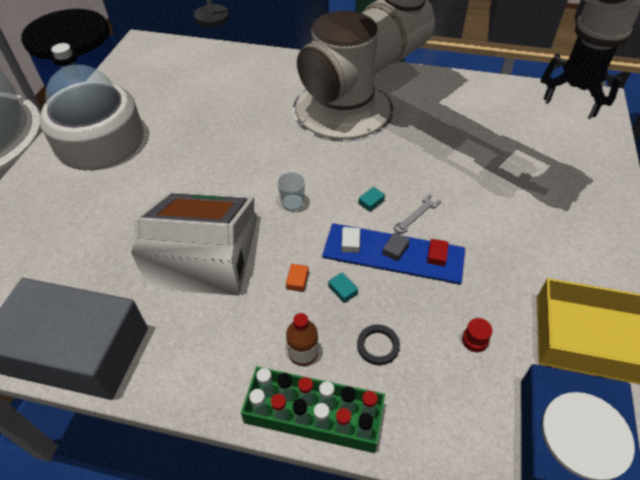

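View pics/top0.png

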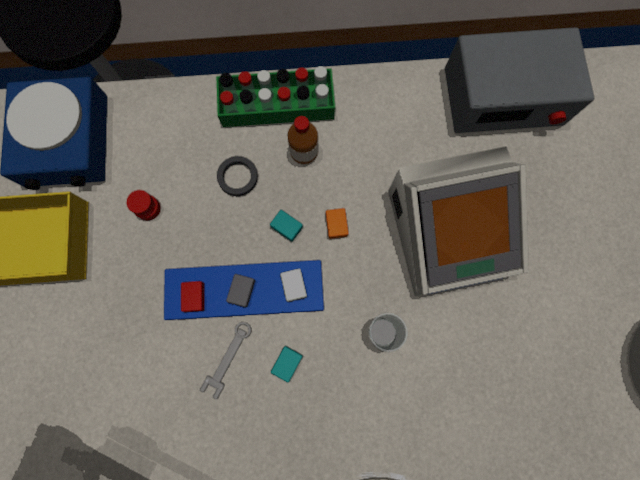

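View pics/wrist0.png

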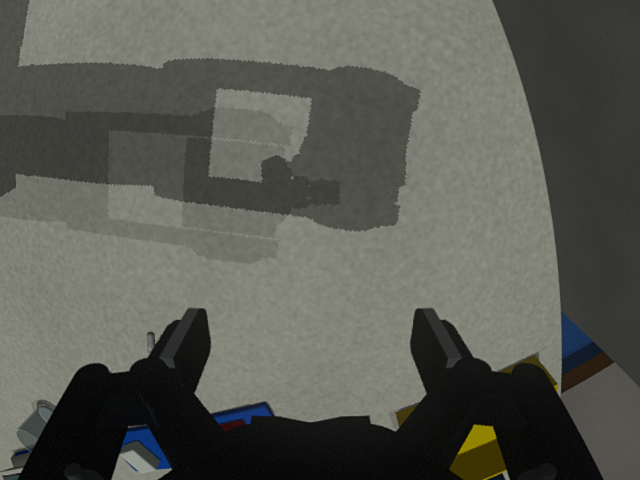

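The scene camera shows the reader at left and the tray centre. In the top view the white block is at (293,285), the green pad at (475,268), and the hinge is on the far side from the robot. I'll zoom in for corners.

```bash
python3 - <<'E'
import pickle,cv2
d=pickle.load(open("cap0.pkl","rb"))
t=d["top"]["color"]
cv2.imwrite("pics/z1.png",cv2.resize(t[140:305,375:540],None,fx=3.6,fy=3.6,interpolation=cv2.INTER_CUBIC))
cv2.imwrite("pics/z2.png",cv2.resize(t[250:330,155:335],None,fx=4.4,fy=4.4,interpolation=cv2.INTER_CUBIC))
s=d["scene"]["color"]
cv2.imwrite("pics/z3.png",cv2.resize(s[180:300,125:265],None,fx=5,fy=5,interpolation=cv2.INTER_CUBIC))
E
```

```text
(no output)
```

View pics/z1.png

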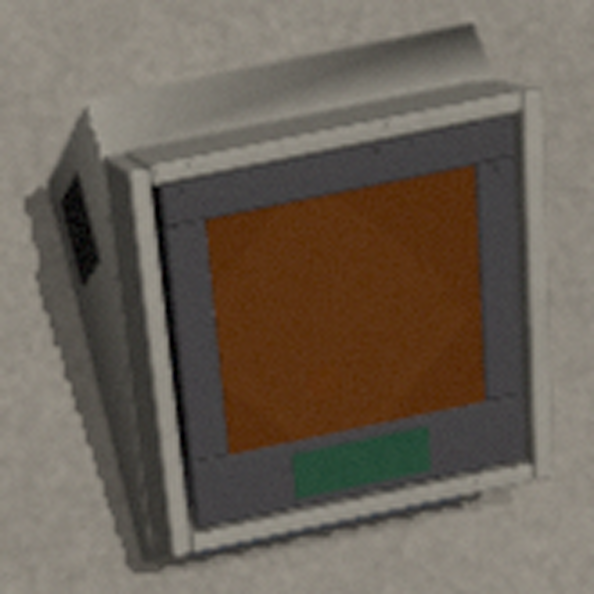

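View pics/z2.png

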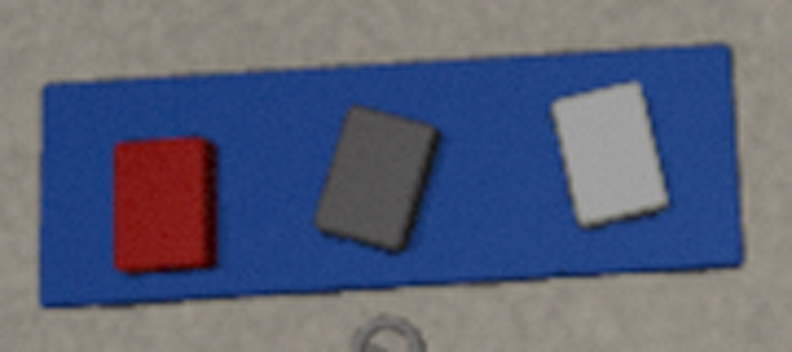

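View pics/z3.png

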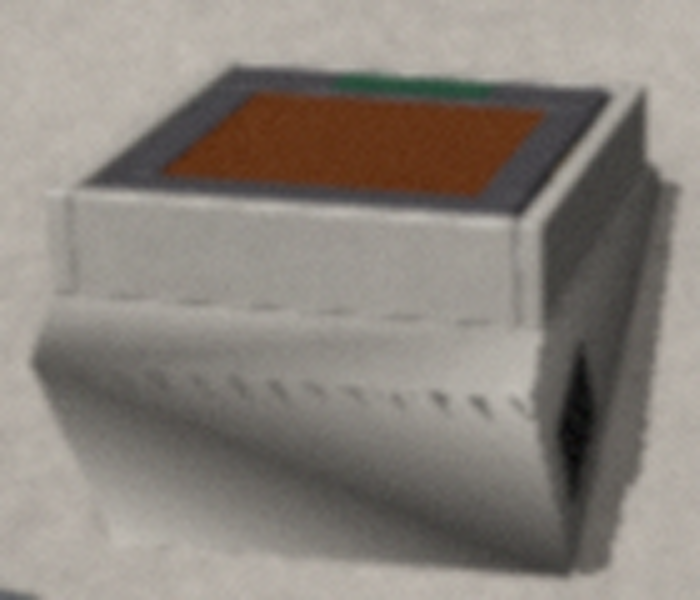

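```bash
cat > geo.py <<'E'
import numpy as np,pickle,cv2
from scipy.optimize import least_squares
d=pickle.load(open("cap0.pkl","rb"))
def proj(c,X):
    P=np.atleast_2d(X)@c["R"].T+c["t"]; K=c["camera_matrix"]
    return np.c_[K[0,0]*P[:,0]/P[:,2]+K[0,2],K[1,1]*P[:,1]/P[:,2]+K[1,2]]
def on_z(c,px,z):
    px=np.atleast_2d(px); K=c["camera_matrix"]
    r=np.c_[(px[:,0]-K[0,2])/K[0,0],(px[:,1]-K[1,2])/K[1,1],np.ones(len(px))]@c["R"]
    o=-c["R"].T@c["t"]; return o+r*((z-o[2])/r[:,2])[:,None]
def frame(psi,tilt=np.radians(30)):
    c,s=np.cos(psi),np.sin(psi)
    Rz=np.array([[c,-s,0],[s,c,0],[0,0,1]])
    # x up slope
    ct,st=np.cos(tilt),np.sin(tilt)
    return Rz@np.array([[ct,0,-st],[0,1,0],[st,0,ct]])
E
python3 - <<'E'
from geo import *
T=lambda p:np.array([375,140])+(np.array(p)+.5)/3.6-.5
S=lambda p:np.array([125,180])+(np.array(p)+.5)/5-.5
# in-plane points (u,v) mm
top=[((-57,35),(293,452)),((-57,-35),(428,428)),((-81,-35),(430,470)),((-81,35),(297,498)),
     ((90,90),(155,182)),((90,-90),(521,112)),((-90,-90),(530,465)),((-90,90),(193,532)),
     ((-100,100),(175,556)),((-100,-100),(548,475)),((100,-100),(540,92))]
sc=[((-90,90),(238,68)),((-90,-90),(612,93)),((90,-90),(522,212)),((90,90),(80,186)),((100,100),(50,192)),((100,-100),(542,218))]
sc=[]if 0 else sc
def res(p):
    C=p[:3];R=frame(p[3],p[4]); 
    r=[]
    for L,c,f in((top,d["top"],T),(sc,d["scene"],S)):
        X=np.array([C+R@np.array([u/1000+0*p[4],v/1000,0]) for (u,v),_ in L])
        r.append(proj(c,X)-np.array([f(q) for _,q in L]))
    return np.vstack(r)
def go(fixtilt):
    f=(lambda p:res(np.r_[p,np.radians(30)]).ravel()) if fixtilt else (lambda p:res(p).ravel())
    x0=[0.62,-.3,.12,0.1]+([] if fixtilt else [.52])
    s=least_squares(f,x0,loss="soft_l1"); return s.x
for ft in(1,0):
    p=go(ft); q=np.r_[p,np.radians(30)] if ft else p
    print(p.round(4)); print(res(q).round(1).tolist())
p=go(1);C=p[:3];R=frame(p[3])
print("pad",C+R@[-.069,0,0]); print("front edge z",(C+R@[-.1,0,0])[2],"back",(C+R@[.1,0,0])[2])
# white block
W=np.array([[155,250]])+(np.array([(552,102),(640,82),(668,207),(582,228)])+.5)/4.4-.5
B=on_z(d["top"],W,.036);print(B.round(4));print(np.linalg.norm(np.roll(B,-1,0)-B,axis=1), B.mean(0))
tr=np.array([[155,250]])+(np.array([(42,85),(731,44),(743,265),(41,306)])+.5)/4.4-.5
B=on_z(d["top"],tr,.012);print(B.round(4));print(np.linalg.norm(np.roll(B,-1,0)-B,axis=1))
print("wb in scene",on_z(d["scene"],[[351,237]],.036))
np.save("plane.npy",p)
E
```

```text
[ 0.555  -0.2065  0.1126  0.1307]
[[-0.2, 0.2], [-0.4, -1.0], [-0.3, -0.5], [-0.3, -0.5], [-0.2, 2.4], [-0.0, 1.1], [0.9, -0.8], [-0.1, 0.8], [0.2, 0.1], [1.2, 0.3], [0.1, -0.2], [75.5, 7.2], [-76.0, -2.7], [-89.9, -1.4], [87.2, 9.8], [96.9, 10.6], [-100.8, -1.3]]
[ 0.5549 -0.2065  0.1125  0.1319  0.5273]
[[-0.2, 0.3], [-0.5, -1.0], [-0.3, -0.6], [-0.3, -0.5], [-0.2, 2.6], [0.0, 1.2], [0.8, -0.9], [-0.1, 0.8], [0.2, 0.2], [1.2, 0.2], [0.2, -0.2], [75.5, 7.3], [-76.1, -2.5], [-89.8, -1.5], [87.2, 9.6], [97.0, 10.4], [-100.8, -1.4]]
pad [ 0.49575242 -0.2142691   0.07808188]
front edge z 0.06258188261571843 back 0.1625818826157184
[[0.5195 0.1426 0.036 ]
 [0.5253 0.104  0.036 ]
 [0.4704 0.0957 0.036 ]
 [0.4643 0.133  0.036 ]]
[0.03908416 0.05554138 0.03781821 0.05604317] [0.49489722 0.11880658 0.036     ]
[[0.5482 0.3714 0.012 ]
 [0.543  0.0629 0.012 ]
 [0.4447 0.0652 0.012 ]
 [0.4506 0.3722 0.012 ]]
[0.30862414 0.09838971 0.30702845 0.09758214]
wb in scene [[0.49565964 0.1200571  0.036     ]]
```

```bash
cat > fit.py <<'E'
from geo import *
T=lambda p:np.array([375,140])+(np.array(p)+.5)/3.6-.5
S=lambda p:np.array([125,180])+(np.array(p)+.5)/5-.5
top=[((-57,35),(293,452)),((-57,-35),(428,428)),((-81,-35),(430,470)),((-81,35),(297,498)),
     ((90,-90),(521,112)),((-90,-90),(530,465)),((-90,90),(193,532)),
     ((-100,100),(175,556)),((-100,-100),(548,475)),((100,-100),(540,92))]
sc=[((-90,-90),(238,68)),((-90,90),(612,93)),((90,90),(522,212)),((90,-90),(80,186)),((100,-100),(50,192)),((100,100),(542,218))]
def res(p,n=0):
    C=p[:3];R=frame(p[3],p[4]); r=[]
    for L,c,f in((top,d["top"],T),(sc,d["scene"],S)):
        X=np.array([C+R@np.array([u/1000,v/1000,0]) for (u,v),_ in L])
        r.append(proj(c,X)-np.array([f(q) for _,q in L]))
    return np.vstack(r)
for ft in(1,0):
    f=(lambda p:res(np.r_[p,np.radians(30)]).ravel()) if ft else (lambda p:res(p).ravel())
    p=least_squares(f,[0.62,-.3,.12,0.1]+([] if ft else [.52]),loss="soft_l1").x
    q=np.r_[p,np.radians(30)] if ft else p
    print(p.round(4)); print(res(q).round(1).tolist())
    C=p[:3];R=frame(q[3],q[4])
    print("pad",C+R@[-.069,0,0],"front z",(C+R@[-.1,0,0])[2],"back",(C+R@[.1,0,0])[2])
    if ft: np.save("plane.npy",p)
E
python3 fit.py
```

```text
[ 0.5531 -0.2027  0.1219  0.1339]
[[-0.5, 0.7], [-0.3, -0.7], [-0.1, -0.2], [-0.5, 0.1], [0.2, 0.3], [1.4, -0.5], [-0.6, 1.6], [-0.4, 1.1], [1.8, 0.6], [0.4, -1.2], [-0.4, -0.8], [2.0, -1.1], [0.4, 1.0], [-0.5, 0.4], [-1.5, 0.5], [0.2, 1.8]]
pad [ 0.49383329 -0.21063346  0.08740385] front z 0.0719038470822905 back 0.1719038470822905
[ 0.5526 -0.2033  0.1204  0.1395  0.5464]
[[-0.5, 0.9], [-0.5, -0.8], [-0.4, -0.4], [-0.6, 0.1], [0.6, 0.8], [0.9, -0.9], [-0.5, 1.6], [-0.3, 1.0], [1.3, 0.1], [0.8, -0.7], [-0.6, 0.5], [1.8, -0.1], [0.5, 0.1], [-0.4, -0.0], [-1.4, -0.0], [0.3, 0.8]]
pad [ 0.49426541 -0.21149488  0.08449631] front z 0.06838813266634557 back 0.1723118774161706
```

```bash
cat >> geo.py <<'E'
try:
    _p=np.load("plane.npy"); C=np.array([_p[0],_p[1],.120]); R=frame(_p[3]); U,V,N=R.T
except Exception: pass
E
python3 - <<'E'
from geo import *
from cell import ctrl
pad=C-.069*U; pad+=np.array([.0004,-.0005,0])
print(pad, "beaker",on_z(d["top"],[[388,340]],0),"bottle",on_z(d["top"],[[304,155]],0),"cap",on_z(d["top"],[[150,212]],0))
for s in(1,-1):
    O=np.c_[-N,s*V,np.cross(-N,s*V)]
    for h in(.08,.0,-.01): print(s,h,ctrl.inverse_kinematics(pad+h*N,O))
E
```

```text
[ 0.49423329 -0.21113346  0.0855    ] beaker [[ 0.37829831 -0.05459885  0.        ]] bottle [[0.77093437 0.08061616 0.        ]] cap [[0.67065237 0.40418017 0.        ]]
1 0.08 [-0.88335279 -0.19851525  2.02546576  0.50403431  1.07733416 -2.77738835]
1 0.0 [-0.79749199 -0.05032513  2.05236881  0.54487318  0.88533451 -2.79847879]
1 -0.01 [-0.78754746 -0.02993174  2.05346624  0.55208611  0.86230932 -2.80308817]
-1 0.08 [-0.88335279 -0.19851525  2.02546576  0.50403431  1.07733416  0.3642043 ]
-1 0.0 [-0.79749199 -0.05032513  2.05236881  0.54487318  0.88533451  0.34311387]
-1 -0.01 [-0.78754746 -0.02993174  2.05346624  0.55208611  0.86230932  0.33850448]
```

```bash
python3 - <<'E'
from geo import *
from cell import ctrl,eyes
pad=C-.069*U+np.array([.0004,-.0005,0])
O=np.c_[-N,-V,np.cross(-N,-V)]
ctrl.set_gripper(0.0,20)
ctrl.move_pose(pad+.06*N,O)
s=ctrl.sense();print(s["time"],s["ee_pos"]-(pad+.06*N),s["contact_force"].round(2) if hasattr(s["contact_force"],"round") else s["contact_force"],s["grip_width"])
for n in("top","scene","wrist"):cv2.imwrite(f"pics/{n}1.png",eyes.capture(n)["color"])
E
```

```text
3.7083 [2.73836419e-04 4.30968287e-04 9.35438653e-05] [-0.53 -0.58  0.08] -4.1746714182195e-05
```

View pics/wrist1.png

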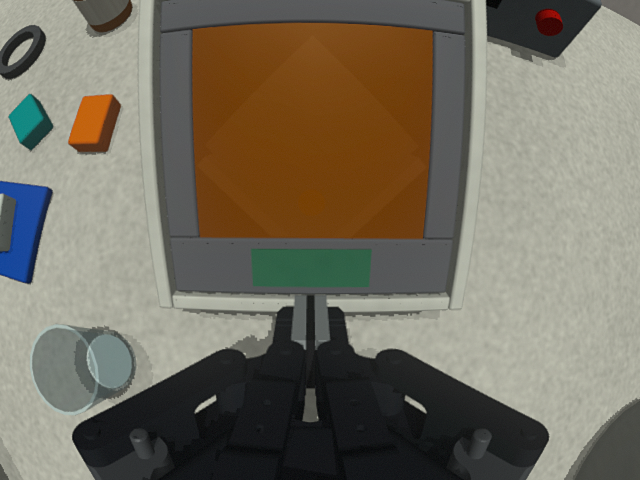

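View pics/scene1.png

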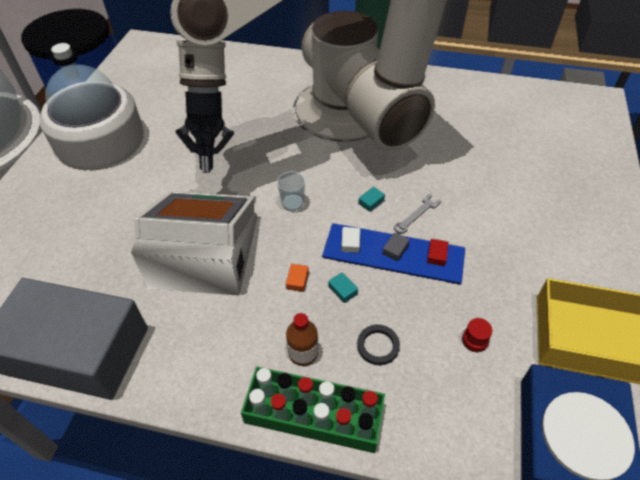

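The wrist view shows the fingers (column 311) centred on the pad (252 to 371). The plate diamond is visible through the window. Next I press.

```bash
python3 - <<'E'
from geo import *
from cell import ctrl,eyes
pad=C-.069*U+np.array([.0004,-.0005,0])
f0=np.array(ctrl.sense()["contact_force"])
fn=lambda:float((np.array(ctrl.sense()["contact_force"])-f0)@N)
ctrl.move_straight(pad+.005*N,v=.1)
h=.005;touch=None;log=[(5,round(fn(),1))]
while h>-.016:
    h-=.001; ctrl.move_straight(pad+h*N,v=.02); f=fn(); log.append((round(h*1e3,1),round(f,1)))
    if touch is None and f>1.0: touch=h
    if f>14 or (touch is not None and h<touch-.0088): break
print(log,touch)
ctrl.move_straight(pad+.02*N,v=.12)
ctrl.move_straight(pad+.08*N-.12*U,v=.25)
s=ctrl.sense();print(s["time"],s["ee_pos"])
for n in("top","scene","wrist"):cv2.imwrite(f"pics/{n}2.png",eyes.capture(n)["color"])
E
```

```text
[(5, -0.4), (4.0, 0.4), (3.0, 0.1), (2.0, -1.0), (1.0, 1.9), (0.0, 1.7), (-1.0, 3.9), (-2.0, 7.5), (-3.0, 7.5), (-4.0, 7.2), (-5.0, 7.1), (-6.0, 7.8), (-7.0, 0.8), (-8.0, 2.5)] 0.001
8.8833 [ 0.3517541  -0.23056839  0.09462502]
```

View pics/top2.png

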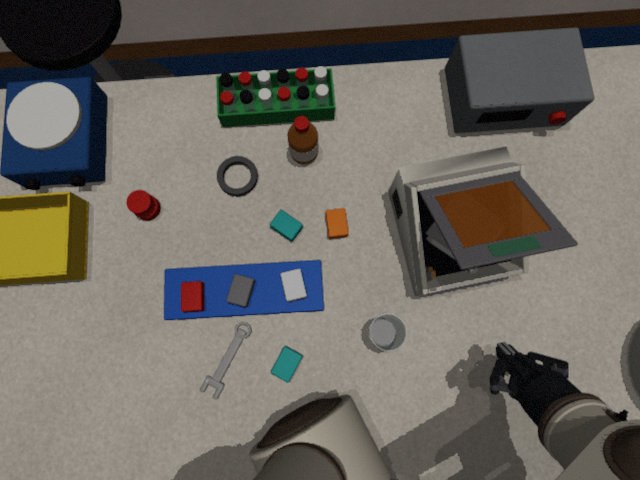

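View pics/wrist2.png

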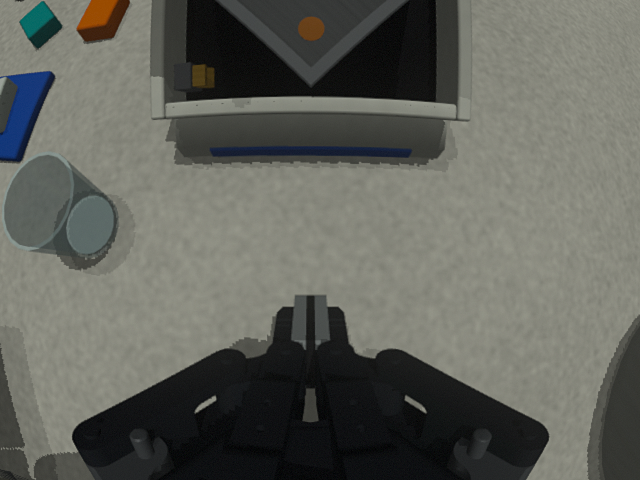

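The force dropped at -7 mm, so the catch let go, and the lid was mid-swing in the picture. I'll confirm it is open and locate the nest.

```bash
python3 - <<'E'
from geo import *
from cell import ctrl,eyes
O=np.c_[-N,-V,np.cross(-N,-V)]
ctrl.move_pose(C-.06*U+.16*N,O)
s=ctrl.sense();print(s["time"])
dd={n:eyes.capture(n) for n in("top","wrist")}
pickle.dump(dd,open("cap3.pkl","wb"))
w=dd["wrist"];print("cam in tool frame",O.T@(-w["R"].T@w["t"]-np.array(s["ee_pos"])))
for n in dd:cv2.imwrite(f"pics/{n}3.png",dd[n]["color"])
cv2.imwrite("pics/z4.png",cv2.resize(dd["top"]["color"][120:310,375:575],None,fx=3,fy=3,interpolation=cv2.INTER_CUBIC))
E
```

```text
9.6917
cam in tool frame [-1.43317155e-01 -1.27021339e-04 -8.13414441e-02]
```

View pics/wrist3.png

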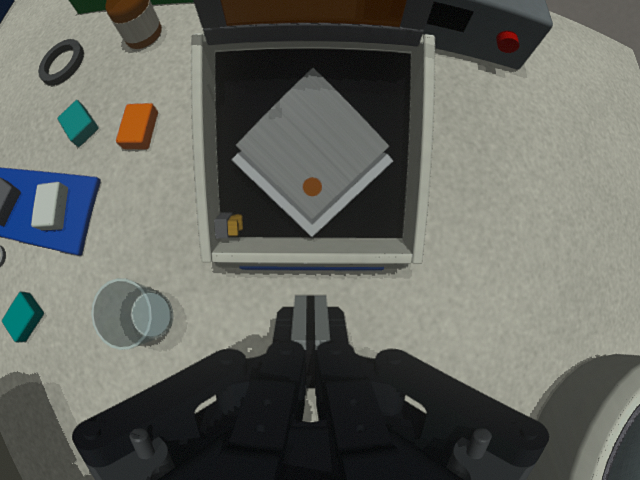

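View pics/top3.png

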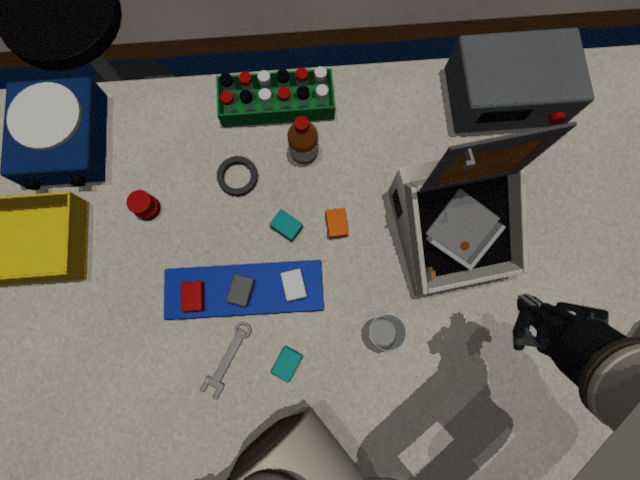

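The lid is upright. In the wrist view the plate tips are at (312,68), (236,150) and (389,150), with the inner corner near (312,218). Zoom to measure.

```bash
cat >> geo.py <<'E'
def wrist_plane(w,px,P0,n):
    K=w["camera_matrix"];o=-w["R"].T@w["t"];out=[]
    for p in np.atleast_2d(px):
        q=np.array([(p[0]-K[0,2])/K[0,0],(p[1]-K[1,2])/K[1,1]]);th=np.linalg.norm(q)
        r=np.r_[np.sin(th)*q/th,np.cos(th)]@w["R"]
        out.append(o+r*((P0-o)@n)/(r@n))
    return np.array(out)
E
python3 - <<'E'
from geo import *
dd=pickle.load(open("cap3.pkl","rb"));w=dd["wrist"]
im=w["color"][30:270,190:440];cv2.imwrite("pics/z5.png",cv2.resize(im,None,fx=2.5,fy=2.5,interpolation=cv2.INTER_CUBIC))
im=w["color"][170:250,190:270+40];
for nm,px,h in(("plate back",(312,68),-.04),("left",(236,150),-.04),("right",(389,150),-.04),("inner",(312,219),-.04),("fence tip top",(312,237),-.02),
  ("open BL",(216,51),0),("BR",(411,51),0),("FL",(210,240),0),("FR",(413,240),0),("oFL",(203,262),0),("oFR",(422,262),0),("oBL",(192,35),0),("oBR",(434,35),0)):
    X=wrist_plane(w,px,C+h*N,N)[0]; print(nm,(R.T@(X-C)*1e3).round(1))
E
```

```text
plate back [ 67.4  -0.2 -40. ]
left [ -7.6  70.3 -40. ]
right [ -7.3 -71.9 -40. ]
inner [-74.6  -0.4 -40. ]
fence tip top [-86.1  -0.4 -20. ]
open BL [79.5 77.7  0. ]
BR [ 80.1 -80.5   0. ]
FL [-82.3  89.7   0. ]
FR [-82.1 -89.6   0. ]
oFL [-103.4   98.4    0. ]
oFR [-103.2 -100.3    0. ]
oBL [95.5 98.4 -0. ]
oBR [  96.2 -100.5    0. ]
```

View pics/z5.png

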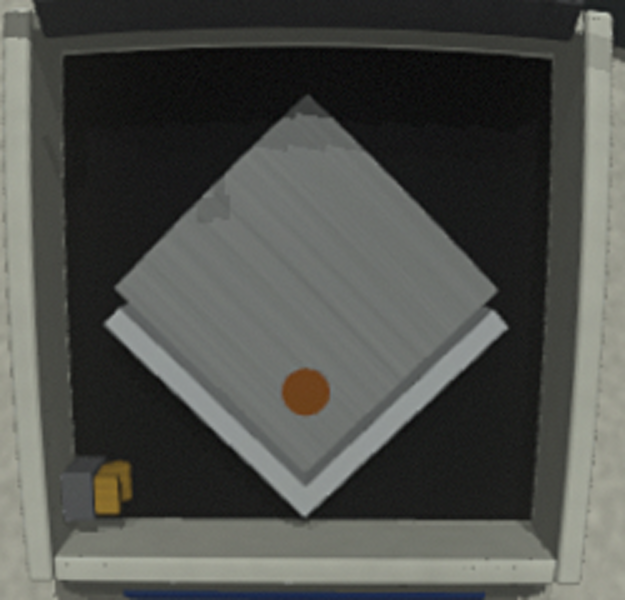

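```bash
cat >> geo.py <<'E'
NO=C-.0725*U-.0005*V-.04*N
NX=(U-V)/2**.5; NY=(U+V)/2**.5
BC=np.array([.4953,.1194]); BY=np.arctan2(.5*(.1426-.133+.104-.0957),.5*(.5195-.4643+.5253-.4704))
def down(yaw): # tool y along direction yaw
    x=np.array([0,0,-1.]);y=np.array([np.cos(yaw),np.sin(yaw),0]);return np.c_[x,y,np.cross(x,y)]
def tilt(y): return np.c_[-N,y,np.cross(-N,y)]
E
python3 - <<'E'
from geo import *
from cell import ctrl
print("yaw",np.degrees(BY))
for s in(1,-1):
    print("pick",s,np.round(ctrl.inverse_kinematics(np.r_[BC,.016],down(BY+s*np.pi/2)),2))
for nm,y,xy in(("longx",NY,(.036,.047)),("longy",NX,(.047,.036))):
    for s in(1,-1):
        p=NO+xy[0]*NX+xy[1]*NY+.004*N
        for h in(0,.12): 
            q=ctrl.inverse_kinematics(p+h*N,tilt(s*y)); print(nm,s,h,p.round(3),None if q is None else np.round(q,2))
E
```

```text
yaw 9.234322520296898
pick 1 [ 0.09  0.19  1.85 -0.    1.1  -1.65]
pick -1 [ 0.09  0.19  1.85 -0.    1.1   1.49]
longx 1 0 [ 0.558 -0.195  0.082] [-0.67  0.05  1.96  0.51  0.82 -1.88]
longx 1 0.12 [ 0.558 -0.195  0.082] [-0.77 -0.16  1.93  0.46  1.08 -1.85]
longx -1 0 [ 0.558 -0.195  0.082] [-0.67  0.05  1.96  0.51  0.82  1.26]
longx -1 0.12 [ 0.558 -0.195  0.082] [-0.77 -0.16  1.93  0.46  1.08  1.29]
longy 1 0 [ 0.56  -0.21   0.082] [-0.69  0.07  1.94  0.52  0.83 -0.34]
longy 1 0.12 [ 0.56  -0.21   0.082] [-0.8  -0.14  1.91  0.47  1.09 -0.31]
longy -1 0 [ 0.56  -0.21   0.082] [-0.69  0.07  1.94  0.52  0.83  2.8 ]
longy -1 0.12 [ 0.56  -0.21   0.082] None
```

```bash
python3 - <<'E'
from geo import *
from cell import ctrl,eyes
O=down(BY-np.pi/2)
ctrl.move_pose(np.r_[BC,.15],O)
ctrl.set_gripper(.062,30)
s=ctrl.sense();print(s["time"],s["qpos"])
w=eyes.capture("wrist");cv2.imwrite("pics/wrist4.png",w["color"]);pickle.dump(w,open("cap4.pkl","wb"))
E
```

```text
11.9333 [ 8.51950884e-02  5.65496042e-02  1.70711073e+00 -1.78551887e-05
  1.37789660e+00  1.49484023e+00]
```

View pics/wrist4.png

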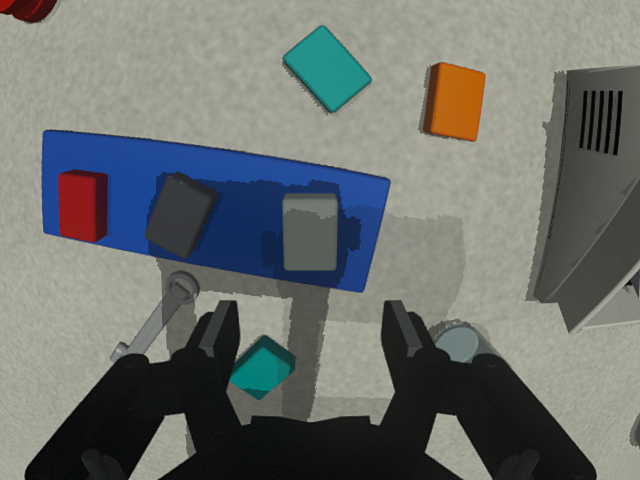

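The wrist view shows the white block (283-337, 194-271) square to the jaws and on their centre line.

```bash
python3 - <<'E'
from geo import *
from cell import ctrl,eyes
w=pickle.load(open("cap4.pkl","rb"))
B=wrist_plane(w,[(283,195),(336,194),(338,249),(284,248)],np.array([0,0,.036]),np.array([0,0,1.]));print(B.round(4),B.mean(0),np.linalg.norm(np.roll(B,-1,0)-B,axis=1))
print("using",BC)
ctrl.move_straight(np.r_[BC,.017],v=.12)
ctrl.set_gripper(.0,35)
s=ctrl.sense();print(s["time"],s["grip_width"],s["ee_pos"],s["contact_force"])
ctrl.move_straight(np.r_[BC,.16],v=.15)
ctrl.wait(.1);s=ctrl.sense();print(s["time"],s["grip_width"],s["contact_force"])
for n in("top","wrist"):cv2.imwrite(f"pics/{n}5.png",eyes.capture(n)["color"])
E
```

```text
[[0.5189 0.1431 0.036 ]
 [0.5256 0.1062 0.036 ]
 [0.4852 0.0972 0.036 ]
 [0.4795 0.1367 0.036 ]] [0.50230451 0.12081598 0.036     ] [0.0374703  0.04144347 0.03990549 0.03987235]
using [0.4953 0.1194]
13.5667 0.039313542334937356 [0.49562291 0.11944764 0.01771983] [-2.48222634  0.7790676   7.09525804]
14.7667 0.039475540599419656 [ 0.16346922 -0.26791514 -1.22619941]
```

View pics/wrist5.png

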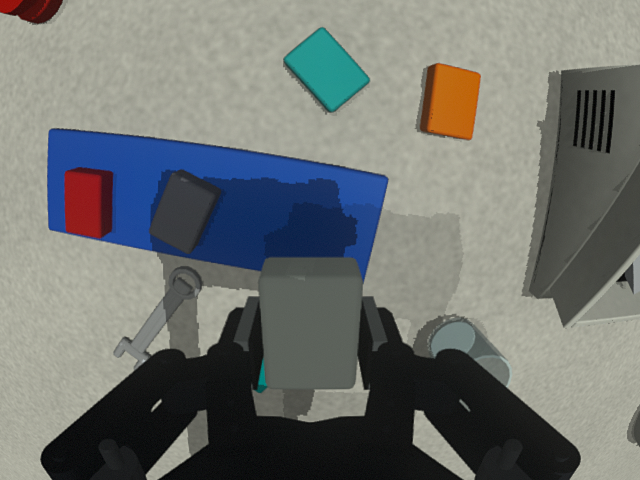

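The block is held at 39.4 mm with about 1.2 N of weight. Next I carry it over the plate.

```bash
python3 - <<'E'
from geo import *
from cell import ctrl,eyes
p=NO+.036*NX+.047*NY
ctrl.move_pose(p+.11*N,tilt(-NY))
ctrl.move_straight(p+.05*N,v=.1)
s=ctrl.sense();print(s["time"],s["grip_width"],s["qpos"])
w=eyes.capture("wrist");cv2.imwrite("pics/wrist6.png",w["color"])
cv2.imwrite("pics/top6.png",eyes.capture("top")["color"][120:320,370:600].repeat(2,0).repeat(2,1))
E
```

```text
16.8833 0.0393430620801156 [-0.70575912 -0.03651933  1.95506241  0.48873385  0.91597694  1.27459323]
```

View pics/wrist6.png

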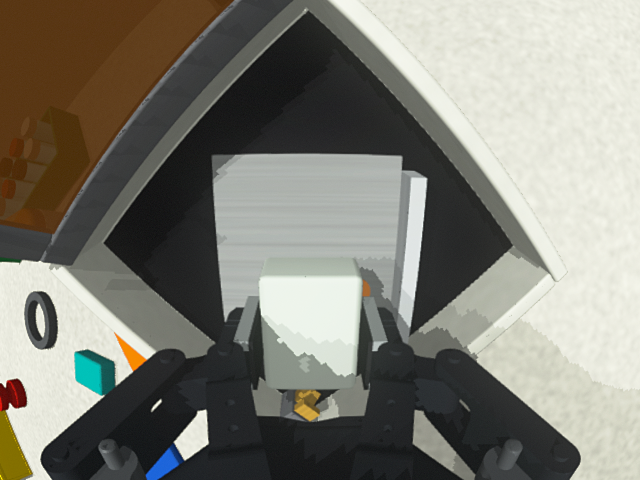

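View pics/top6.png

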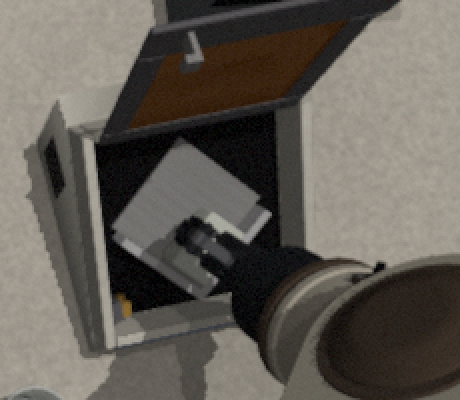

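The block is square to the plate. The fence inner edge is at column 401, clear of the right finger. I'll descend under force guard.

```bash
python3 - <<'E'
from geo import *
from cell import ctrl,eyes
p=NO+.036*NX+.047*NY
f0=np.array(ctrl.sense()["contact_force"])
F=lambda:(np.array(ctrl.sense()["contact_force"])-f0)
ctrl.move_straight(p+.012*N,v=.08)
h=.012;log=[]
while h>-.004:
    h-=.0007; ctrl.move_straight(p+h*N,v=.02); f=F(); log.append((round(h*1e3,1),round(float(f@N),1),round(float(f@NX),1),round(float(f@NY),1)))
    if f@N>4: break
print(log)
ctrl.wait(.3);f=F();print(f@N)
s=ctrl.sense();print(s["time"],s["grip_width"],s["wrist_torque"])
cv2.imwrite("pics/wrist7.png",eyes.capture("wrist")["color"])
E
```

```text
[(11.3, -0.6, 1.6, 0.3), (10.6, -0.3, 1.2, 0.8), (9.9, -1.0, 1.0, 0.0), (9.2, -1.6, 1.7, -0.2), (8.5, -1.0, 0.2, -0.1), (7.8, -0.7, 1.4, 0.0), (7.1, 0.2, 1.7, -0.6), (6.4, 10.7, -2.3, -0.7)]
11.127874150861604
19.9083 0.03937196152001539 [0.0060939  0.84483664 0.11360621]
```

View pics/wrist7.png

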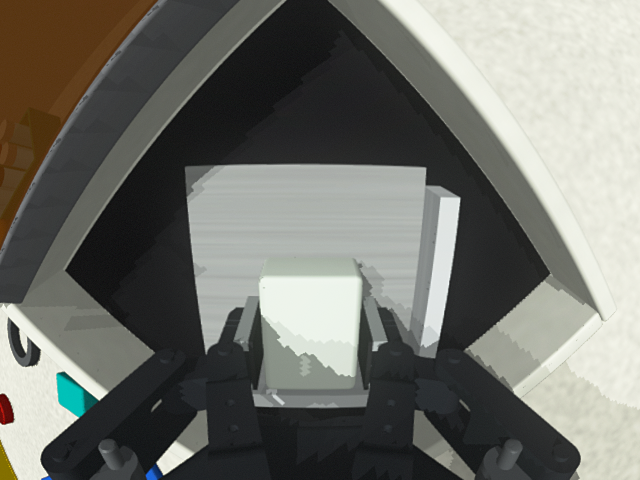

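```bash
python3 - <<'E'
from geo import *
from cell import ctrl,eyes
w=pickle.load(open("cap4.pkl","rb"))
print(wrist_plane(w,[(283,195),(336,194),(337,271),(284,271)],np.array([0,0,.036]),np.array([0,0,1.])).mean(0))
w=eyes.capture("wrist");pickle.dump(w,open("cap7.pkl","wb"))
M=np.c_[NX,NY,N]
def nest(px,h):return [(M.T@(X-NO)*1e3).round(1).tolist() for X in wrist_plane(w,px,NO+h*N,N)]
print("plate far corners",nest([(186,168),(425,168)],0),"fence far end top",nest([(438,186),(460,197)],.02),"block top corners",nest([(262,259),(360,259),(358,388),(261,388)],.024),"strip",nest([(310,391),(310,405)],.02),nest([(310,391),(310,405)],0))
cv2.imwrite("pics/z7.png",cv2.resize(w["color"][240:430,210:460],None,fx=3,fy=3,interpolation=cv2.INTER_CUBIC))
E
```

```text
[0.49332318 0.11953785 0.036     ]
plate far corners [[98.6, 99.2, 0.0], [98.6, -1.3, -0.0]] fence far end top [[94.6, -0.5, 20.0], [90.7, -9.9, 20.0]] block top corners [[67.4, 64.6, 24.0], [67.4, 28.5, 24.0], [4.9, 25.4, 24.0], [4.8, 68.8, 24.0]] strip [[-0.1, 46.9, 20.0], [-9.4, 46.9, 20.0]] [[-18.2, 46.9, 0.0], [-28.9, 46.8, 0.0]]
```

View pics/z7.png

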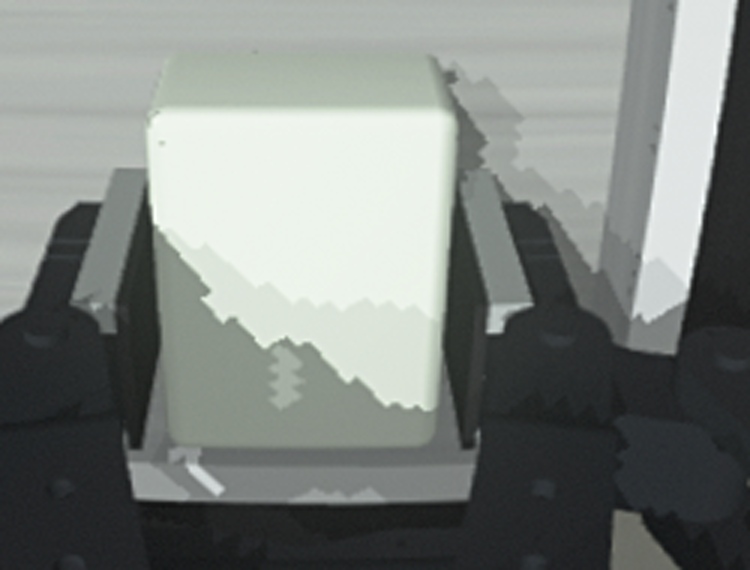

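Measured at the right heights, the block's lower edge is about 5 mm from the x fence. That passes, but I'll reseat it 2 mm further up for margin, then let go.

```bash
python3 - <<'E'
from geo import *
from cell import ctrl,eyes
p0=NO+.036*NX+.047*NY; p=p0+.002*NX+.001*NY
ctrl.move_straight(p0+.009*N,v=.05)
ctrl.move_straight(p+.009*N,v=.05)
ctrl.wait(.1)
f0=np.array(ctrl.sense()["contact_force"])
F=lambda:(np.array(ctrl.sense()["contact_force"])-f0)
h=.0076;log=[]
while h>.004:
    h-=.0004; ctrl.move_straight(p+h*N,v=.02); f=F(); log.append((round(h*1e3,1),round(float(f@N),1)))
    if f@N>4: break
ctrl.wait(.4);print(log,F()@N,ctrl.sense()["grip_width"])
w=eyes.capture("wrist");pickle.dump(w,open("cap8.pkl","wb"));cv2.imwrite("pics/wrist8.png",w["color"])
ctrl.set_gripper(.054)
ctrl.wait(.4)
cv2.imwrite("pics/wrist9.png",eyes.capture("wrist")["color"])
s=ctrl.sense();print(s["time"],s["grip_width"],F())
E
```

```text
[(7.2, -0.1), (6.8, 3.8), (6.4, 14.1)] 14.274105305709263 0.03881850376758884
22.55 0.05414198555556127 [-0.27743455  1.47015306  0.58923776]
```

View pics/wrist9.png

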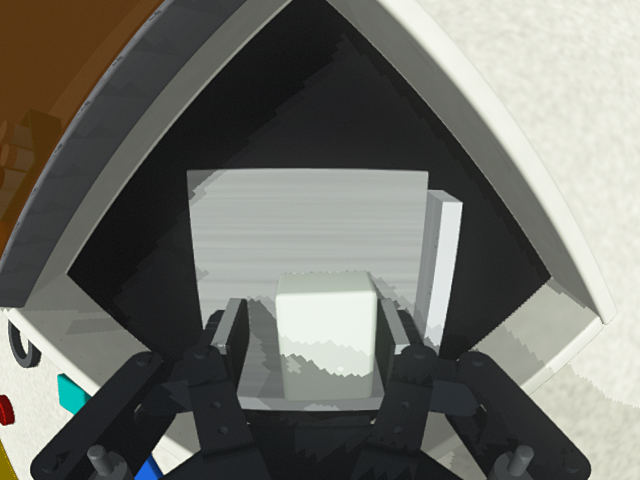

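As expected, the block (277-377) slid against the x fence and now rests on the low finger. I'll withdraw slowly, square to the plate.

```bash
python3 - <<'E'
from geo import *
from cell import ctrl,eyes
e=np.array(ctrl.sense()["ee_pos"])
ctrl.move_straight(e+.035*N,v=.04)
ctrl.move_straight(e+.12*N,v=.12)
ctrl.wait(.3)
w=eyes.capture("wrist");pickle.dump(w,open("cap10.pkl","wb"));cv2.imwrite("pics/wrist10.png",w["color"])
t=eyes.capture("top");cv2.imwrite("pics/top10.png",t["color"])
s=ctrl.sense();print(s["time"],s["contact_force"])
E
```

```text
24.8333 [ 0.35735961  0.68373436 -0.18906496]
```

View pics/wrist10.png

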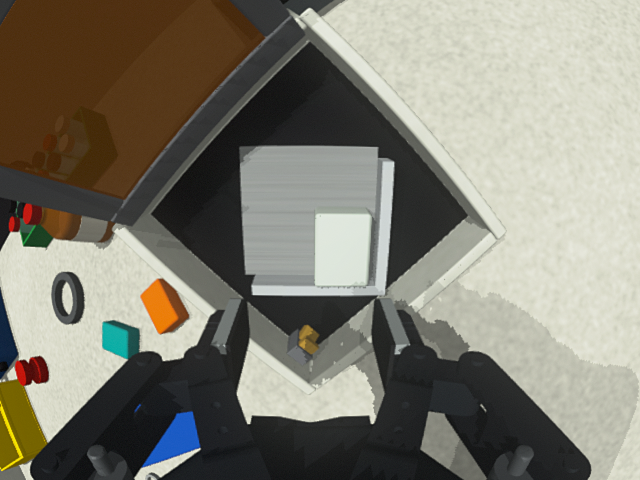

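View pics/top10.png

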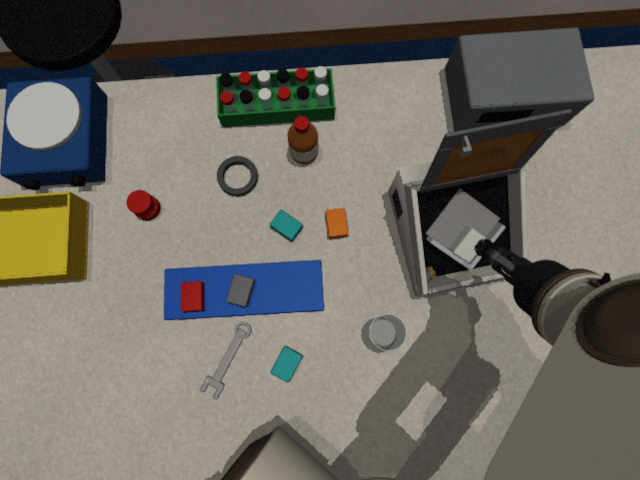

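The block is in the corner. I'll zoom and measure for any residual gap.

```bash
python3 - <<'E'
from geo import *
from cell import ctrl,eyes
# put camera over the seated block: camera is 81 mm along +NX of the tool axis
p=NO+(.028-.07)*NX+.020*NY+.13*N
ctrl.move_straight(p,v=.15)
w=eyes.capture("wrist");pickle.dump(w,open("cap11.pkl","wb"));print(ctrl.sense()["time"])
K=w["camera_matrix"]
cv2.imwrite("pics/w11.png",w["color"]);cv2.imwrite("pics/z11.png",cv2.resize(w["color"][170:320,220:400],None,fx=4,fy=4,interpolation=cv2.INTER_CUBIC))
E
```

```text
25.6
```

View pics/w11.png

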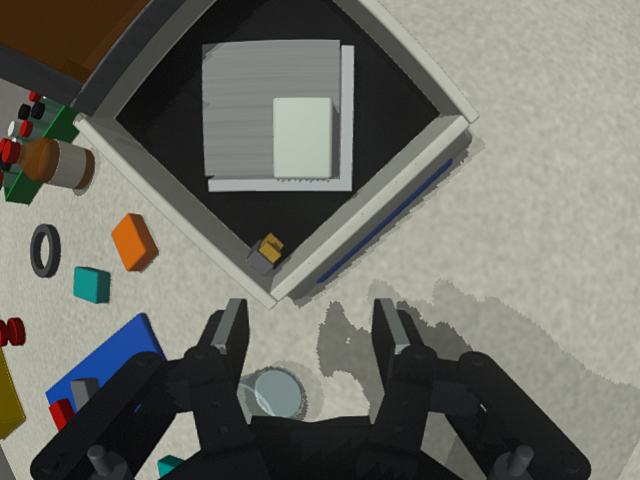

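View pics/z11.png

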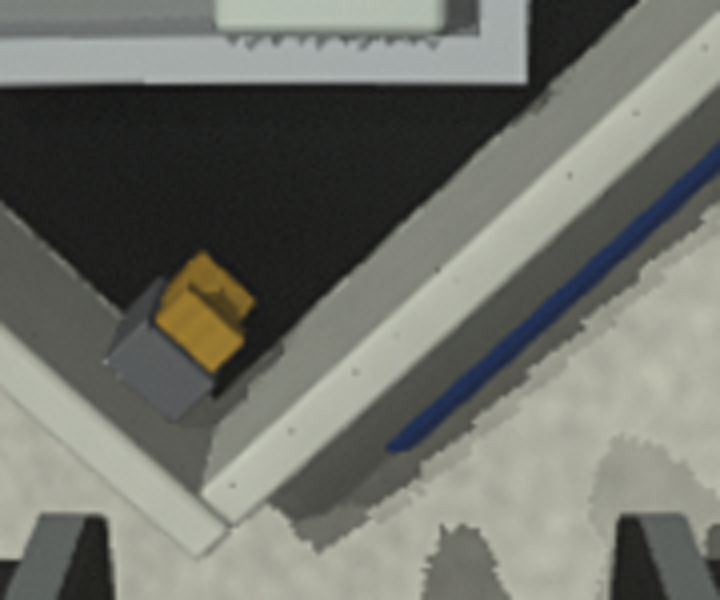

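```bash
python3 - <<'E'
from geo import *
w=pickle.load(open("cap11.pkl","rb"))
cv2.imwrite("pics/z12.png",cv2.resize(w["color"][80:200,250:370],None,fx=5,fy=5,interpolation=cv2.INTER_CUBIC))
E
```

```text
(no output)
```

View pics/z12.png

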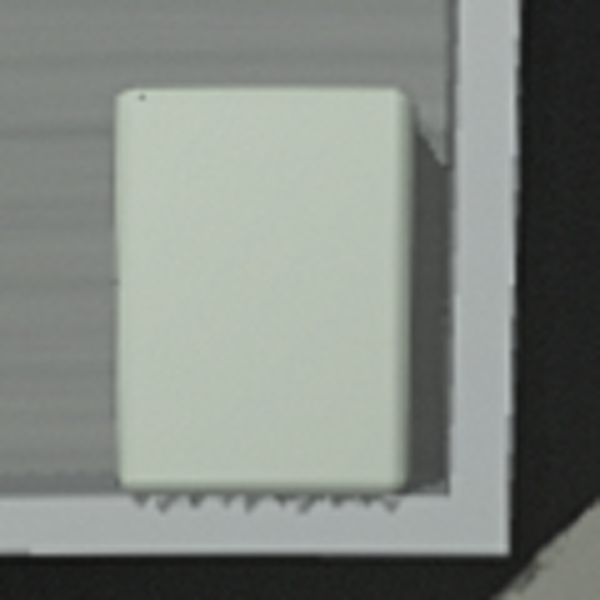

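The zoom shows the block flush on the x fence but about 5 mm short of the y fence: its right edge is at column 410 against 450 for the fence, and 290 px spans 40 mm. It has stuck by friction. I'll nudge it gently along -y with the closed fingertips under force guard.

```bash
python3 - <<'E'
from geo import *
from cell import ctrl,eyes
w=eyes.capture("wrist");cv2.imwrite("pics/w12.png",w["color"])
dif=cv2.absdiff(w["color"][90:190,255:345],pickle.load(open("cap11.pkl","rb"))["color"][90:190,255:345]);print("changed px",int((dif.max(2)>40).sum()))
P=lambda x,y,h:NO+x*NX+y*NY+h*N
ctrl.set_gripper(0,20)
ctrl.move_straight(P(.026,.078,.09),v=.15)
ctrl.move_straight(P(.026,.078,.009),v=.12)
ctrl.wait(.1)
f0=np.array(ctrl.sense()["contact_force"])
F=lambda:(np.array(ctrl.sense()["contact_force"])-f0)
y=.078;log=[]
ctrl.move_straight(P(.026,.066,.009),v=.06);y=.066;log.append(("66",round(float(F()@NY),1)))
while y>.045:
    y-=.0007; ctrl.move_straight(P(.026,y,.009),v=.02); f=float(F()@NY)
    log.append((round(y*1e3,1),round(f,1)))
    if f>5: break
print(log,ctrl.sense()["time"])
cv2.imwrite("pics/w13.png",eyes.capture("wrist")["color"])
E
```

```text
changed px 2
[('66', 0.2), (65.3, 0.4), (64.6, 0.7), (63.9, -0.7), (63.2, 1.0), (62.5, 0.6), (61.8, 1.2), (61.1, 0.6), (60.4, 0.8), (59.7, 1.2), (59.0, 0.9), (58.3, 1.0), (57.6, 0.0), (56.9, 0.6), (56.2, 0.7), (55.5, 0.9), (54.8, 1.4), (54.1, -0.2), (53.4, 1.3), (52.7, 6.8)] 33.0333
```

View pics/w13.png

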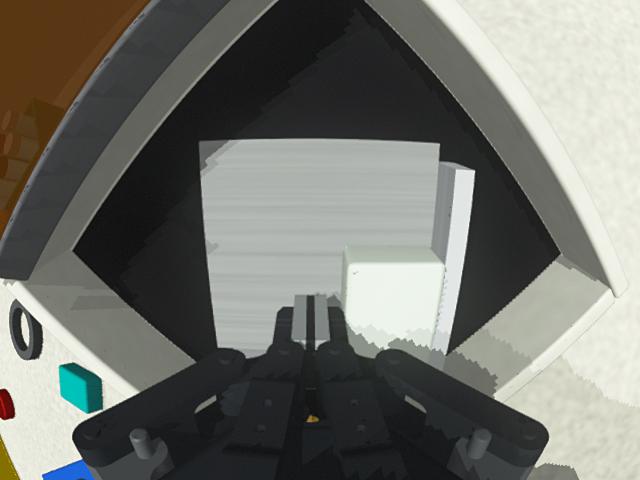

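The fingertips met solid resistance at 6.8 N, with the block against the right fence in the picture. I'll back off, rise and check.

```bash
python3 - <<'E'
from geo import *
from cell import ctrl,eyes
P=lambda x,y,h:NO+x*NX+y*NY+h*N
ctrl.move_straight(P(.026,.060,.009),v=.05)
ctrl.move_straight(P(.026,.060,.09),v=.15)
ctrl.move_straight(P(-.042,.020,.13),v=.2)
ctrl.wait(.2)
w=eyes.capture("wrist");print(ctrl.sense()["time"])
pickle.dump(w,open("cap14.pkl","wb"))
cv2.imwrite("pics/z14.png",cv2.resize(w["color"][80:200,250:370],None,fx=5,fy=5,interpolation=cv2.INTER_CUBIC))
t=eyes.capture("top");cv2.imwrite("pics/top14.png",t["color"])
E
```

```text
34.9167
```

View pics/z14.png

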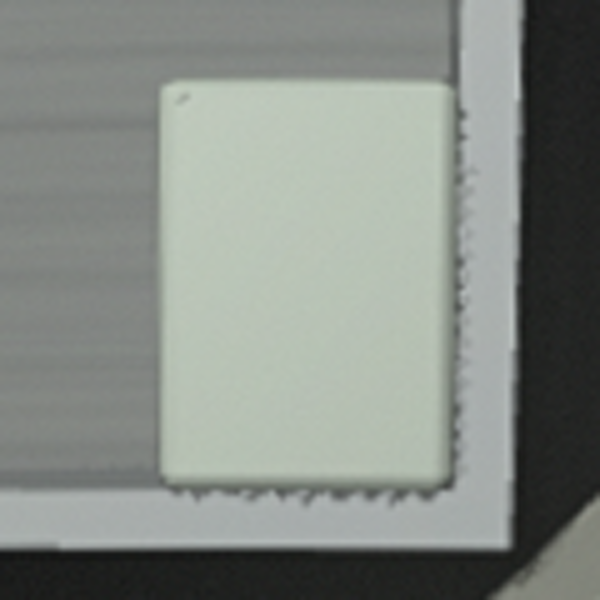

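View pics/top14.png

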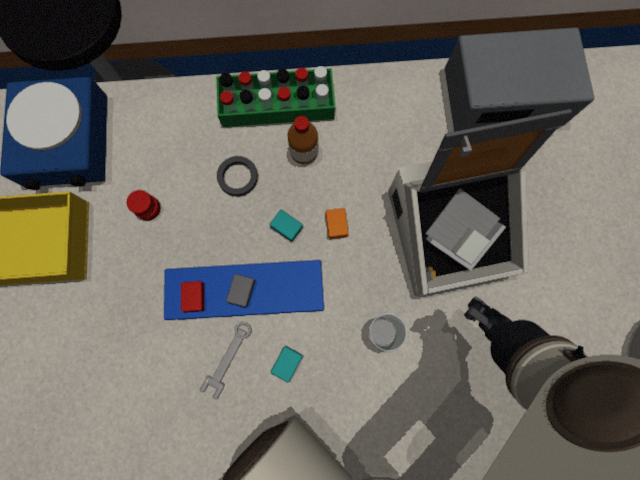

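The block is now flush against both fences (right edge 455, lower edge 487). The lid is open, the other things haven't moved, and the gripper is clear, so I'm handing in.

```bash
python3 - <<'E'
from cell import ctrl
ctrl.sign_off();print(ctrl.sense()["time"])
E
```

```text
the job is handed in; nothing more can be done
the job is handed in; nothing more can be done
```

The reader is open and the white block sits home in the corner of the two fences, but it needed a gentle nudge for the last 5 mm. I handed the job in at about 35 s. No verdict was reported.

- **Lid:** I pressed at the green pad with about 8 N. The catch let go about 8 mm after first touch, and the lid swung up and stayed open.
- **Placing:** I laid the white block on the plate under force guard. A camera check put it about 5 mm clear of the x fence and well clear of the y fence. I lifted it, set it down 2 mm further up for margin, and let go with the plate carrying about 14 N.
- **Failed check:** after release the block slid fully home along x but stuck about 5 mm short of the y fence. I pushed it there with the closed fingertips, stopping at 6.8 N when it met the fence.
- **Disagreement:** the wrist camera and the two fixed cameras differed by about 4 mm on the reader's position along the slope. I used a value in between, and the fence position measured later agreed to about 1 mm.
- **Last checks:** the pictures show the block flush against both fences, the lid open, the other things where they were, and the gripper clear.

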